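Line up the baking tins by size

TASK

Tidy the four baking tins onto the dark wooden board, one centred on each cork pad, in order of size: the smallest at the end next to the kitchen scale, where the spices get weighed, then each one bigger, up to the largest at the end by the utensil crock. Leave all four standing upright, and do not push the scale or the crock out of place or knock any tin over.

Things in the scene. Friction and masses are not known exactly. Their poses are not given: they have to be found in the camera images.
- tin_s_center (a point): The smallest of four round storage tins: pale pink body, red flat lid (closed), 42 mm across and 55 mm tall, 120 g give or take a third. It stands loose and upright on the table. The point is its centre, half-way up; z along its axis.
- tin_m_center (a point): The second smallest of four round storage tins: cream body, yellow flat lid (closed), 50 mm across and 80 mm tall, 170 g give or take a third. It stands loose and upright on the table. The point is its centre, half-way up; z along its axis.
- tin_l_center (a point): The second largest of four round storage tins: pale green body, green flat lid (closed), 57 mm across and 105 mm tall, 250 g give or take a third. It stands loose and upright on the table. The point is its centre, half-way up; z along its axis.
- tin_xl_center (a point): The largest of four round storage tins: pale blue body, blue flat lid (closed), 64 mm across and 130 mm tall, 340 g give or take a third. It stands loose and upright on the table. The point is its centre, half-way up; z along its axis.
- pad_1 (a point): A round cork pad, 72 mm across and 3 mm thick, fixed on the 15 mm thick dark wooden board (112 mm by 470 mm); one of four alike in a row along the board, about 105 mm apart. Pads 1 to 4 run from the board's right end to its left as the robot sees it. The point is the middle of the pad's top face, 18 mm above the table; x across the board, away from the robot, y along the board, towards pad 4.
- pad_2 (a point): A round cork pad, 72 mm across and 3 mm thick, fixed on the 15 mm thick dark wooden board (112 mm by 470 mm); one of four alike in a row along the board, about 105 mm apart. Pads 1 to 4 run from the board's right end to its left as the robot sees it. The point is the middle of the pad's top face, 18 mm above the table; x across the board, away from the robot, y along the board, towards pad 4.
- pad_3 (a point): A round cork pad, 72 mm across and 3 mm thick, fixed on the 15 mm thick dark wooden board (112 mm by 470 mm); one of four alike in a row along the board, about 105 mm apart. Pads 1 to 4 run from the board's right end to its left as the robot sees it. The point is the middle of the pad's top face, 18 mm above the table; x across the board, away from the robot, y along the board, towards pad 4.
- pad_4 (a point): A round cork pad, 72 mm across and 3 mm thick, fixed on the 15 mm thick dark wooden board (112 mm by 470 mm); one of four alike in a row along the board, about 105 mm apart. Pads 1 to 4 run from the board's right end to its left as the robot sees it. The point is the middle of the pad's top face, 18 mm above the table; x across the board, away from the robot, y along the board, towards pad 4.
- scale_center (a point): The kitchen scale: flat white slab 160 by 140 mm with a round steel platform, 23 mm high, 0.7 kg, standing loose on the table just past one end of the board (either end). The point is its centre, half-way up. Leave it where it is.
- crock_center (a point): The utensil crock: blue stoneware pot 106 mm across and 120 mm tall, with spoons and a spatula that stand up to about 225 mm, 0.9 kg, standing loose on the table just past the other end of the board. The point is its centre, half-way up the pot. Leave it where it is.

How it is judged (in metres and radians):
At the end, for the whole second after the job is handed in: Each tin stands on its own cork pad, centre within 13 mm of the pad's, smallest next to the scale and rising in size to the largest next to the crock; all upright (0.1 rad), resting on the pads (6 mm in height) and still; scale and crock within 25 mm of where they began (((y of scale_center in the frame of pad_2 above 0 m and horizontal distance between tin_s_center and pad_4 below 0.013 m and z of tin_s_center in the frame of pad_4 between 0.0215 and 0.0335 m and horizontal distance between tin_m_center and pad_3 below 0.013 m and z of tin_m_center in the frame of pad_3 between 0.034 and 0.046 m and horizontal distance between tin_l_center and pad_2 below 0.013 m and z of tin_l_center in the frame of pad_2 between 0.0465 and 0.0585 m and horizontal distance between tin_xl_center and pad_1 below 0.013 m and z of tin_xl_center in the frame of pad_1 between 0.059 and 0.071 m) or (y of scale_center in the frame of pad_2 below 0 m and horizontal distance between tin_s_center and pad_1 below 0.013 m and z of tin_s_center in the frame of pad_1 between 0.0215 and 0.0335 m and horizontal distance between tin_m_center and pad_2 below 0.013 m and z of tin_m_center in the frame of pad_2 between 0.034 and 0.046 m and horizontal distance between tin_l_center and pad_3 below 0.013 m and z of tin_l_center in the frame of pad_3 between 0.0465 and 0.0585 m and horizontal distance between tin_xl_center and pad_4 below 0.013 m and z of tin_xl_center in the frame of pad_4 between 0.059 and 0.071 m)) and angle between each of tin_s_center, tin_m_center, tin_l_center, tin_xl_center's own z axis and vertical below 0.1 rad and linear speed of each of tin_s, tin_m, tin_l, tin_xl below 0.02 m/s and distance of each of scale_center, crock_center from where it was at the start of the episode below 0.025 m); the robot touches nothing.
It fails at once if a tin is knocked over (angle between any of tin_s_center, tin_m_center, tin_l_center, tin_xl_center's own z axis and vertical above 0.7 rad).
It fails at once if the scale or the crock is pushed out of place (distance of any of scale_center, crock_center from where it was at the start of the episode above 0.025 m).
It also fails if it takes over 104 s, if anything falls off the work surface, if the arm or the gripper's body presses on something with over 40 N, if the wrist force passes 120 N, or if a joint passes its speed limit or range.

ROBOT

A 6-joint arm with a two-finger parallel gripper is mounted at the origin on the work surface. World frame = base frame: x ahead of the robot, y to its left, z up, the work surface at z = 0. Lengths are in m, angles in degrees, forces in N, time in s.
With the tool pointing down it reaches from about 0.35 to 0.925 m from the base axis. Payload 6.4 kg.
Tool frame: the origin (TCP) lies on the centre line of the jaws, within the pads' length; the fingertips stand 14 mm ahead of it and the grasp point (between the pads) lies 5 mm behind it; z points along the fingers, y is the line along which they close (so a half turn about z gives the same grasp; the last joint's range is limited). The gripper opens to 85 mm and grips with 20 to 120 N. Pads are 22 mm wide; open, the fingers measure 114 mm over their backs; the gripper's body (76 mm by 85 mm) begins 54 mm behind the grasp point. The pads swing forward as they close: fully open they stand 13 mm farther back than shut.
Start: joints at [-77.011, 14.043, 89.255, -0, 76.702, -9.975], TCP at [0.254, -0.598, 0.245] pointing down, gripper open.
Joint ranges: [-179.41, 179.41], [-58.25, 129.5], [7.25, 145.43], [-54.29, 234.29], [11.92, 165.04], [-157.13, 157.13]. Speed limits (degrees/s): [147.25, 147.25, 180, 180, 180, 180].

INTERFACE

Orientations are given as a 3x3 rotation matrix whose columns are the frame's x, y, z axes.
In Python, from cell import env gives the robot as it stands.
- The arm moves only by the tool carry_out, never from a script. Its argument "motion" is one flat list of numbers, 7 for each row, row after row: the turn, a rotation vector about the tool's x, y, z in rad, then the shift along the tool's x, y, z in cm, then the opening, from 0 (shut) to 1 (fully open). A call has 1 to 12 rows; each row shifts and turns the commanded pose from where the row before left it, along the tool's axes as they then stand; what a row does not reach is not made up. A row lasts 1/10 s, in which the tool goes at most 50 mm and 8.59 degrees, less where a joint would pass 70% of its speed; a pose out of reach is approached as far as the arm can. A call with a gripper value outside its range is refused whole. The fingers move at their own pace and stop on an object; "newtons" is the grip in N (left out, the last holds). Time passes only in rows, so rows that do not move let the fingers close. It gives the time, the measured TCP pose, the force, the opening and the grip force at its end, in the units of the state.
- env.sense(): the state, without advancing time (a new reading comes with each control period).
- env.grab_frame(name): name is "side" or "top" or "wrist"; returns the picture (420x560x3 uint8, blue, green, red); there is no depth.
- env.calibration(name): a dict with "fx", "fy", "cx", "cy" (pixels), "dist_coeffs" ([k1, k2, p1, p2, k3] as OpenCV has them; the pictures are not rectified), "rvec" (rotation vector, rad) and "tvec" (3), from world to camera coordinates, as OpenCV has them; the wrist camera has in their place "T_tool_cam" (4x4, takes a point from camera to tool coordinates, whose origin is the TCP and whose axes are the flange's). Camera axes: x right, y down, z forward; pixel columns grow to the right and rows downward; lengths in m; the calibration is good to about 2 mm. A picture is of the moment at which its call begins: read the wrist's pose just before it. calibration takes no time and is no camera call.
- env.hand_in(): hands the job in; it is judged then, once.
Trained networks look in the newest picture that a camera, given by its name, has taken for a name from the list of things; names that differ only in an ending like _2 or _b are one class to them, and where a whole thing is asked for, a point or a joint stands for the part that bears it (a point fixed in the world has none). Each returns a list of dicts, best first, with "confidence" (0 to 1); they miss things now and then, are a little off and sometimes report something else, mostly with a low value. They report only what shows in the picture. A call takes as long as a camera call.
- env.masks_of(camera, target): "pixels" (420x560 bool, what is visible of it) and "centre" ([column, row] in pixels, amid what is visible of it).
The state is a dict: "time": time; "q": joint angles; "qvel": joint speeds; "joint_efforts": joint torques, N m; "ee_pos": TCP position; "ee_rot": TCP orientation; "ft_force": force on the tool from outside, world axes, zero at the start; "moment": the same for the moment, N m; "width": finger opening in m; "gripper_force": force on a finger pad.
Only numpy, scipy, OpenCV 4.12 (cv2) and the standard library are available. Lean on these libraries where they do the work, as an engineer would, in place of code of your own. Each camera call takes 0.05 s, during which the arm holds its last target. There are 200 camera calls.

## Working session

There is one attempt and no reset: what is moved stays moved. The work goes in short steps, Python scripts to look and compute and a tool call to move; the robot and the scene stay as the last step left them, time stands still between calls to the robot, and variables do not carry over. Pictures are saved under pics/ and viewed, at most 14 in all, crops included, and the job is handed in when it is done.

Besides the shell and the picture viewer there is one more tool, called after "Request:" by a JSON object that holds its "fn" and its "kwargs", one argument or row to a line. carry_out: Moves the arm, as the interface text tells. Its arguments: {"type":"object","properties":{"motion":{"type":"array","items":{"type":"number"}},"newtons":{"type":"number"}},"required":["motion"]}

```bash
mkdir -p pics; ls; cat > h.py <<'E'
import numpy as np, cv2
from cell import env
def cam(name):
    c=env.calibration(name); K=np.array([[c['fx'],0,c['cx']],[0,c['fy'],c['cy']],[0,0,1.]]); d=np.array(c['dist_coeffs'],float)
    if 'rvec' in c:
        R=cv2.Rodrigues(np.array(c['rvec'],float))[0]; t=np.array(c['tvec'],float).ravel()
    else:
        s=env.sense(); T=np.eye(4); T[:3,:3]=np.array(s['ee_rot']); T[:3,3]=s['ee_pos']
        T=np.linalg.inv(T@np.array(c['T_tool_cam'])); R=T[:3,:3]; t=T[:3,3]
    return K,d,R,t
def unproj(C,px,z):
    K,d,R,t=C
    p=cv2.undistortPoints(np.array(px,float).reshape(-1,1,2),K,d).reshape(-1,2)
    r=np.c_[p,np.ones(len(p))]@R; o=-R.T@t
    return o+r*((z-o[2])/r[:,2])[:,None]
def proj(C,P):
    K,d,R,t=C
    return cv2.projectPoints(np.array(P,float).reshape(-1,1,3),cv2.Rodrigues(R)[0],t,K,d)[0].reshape(-1,2)
E
python3 - <<'E'
from h import *
s=env.sense(); print({k:np.round(v,3).tolist() for k,v in s.items()})
for n in ['top','side','wrist']:
    C=cam(n); cv2.imwrite(f'pics/{n}0.png',env.grab_frame(n)); print(n,-C[2].T@C[3],C[2][2],C[0][0,0])
for n in ['top','side']:
  for t in ['tin_s_center','tin_m_center','tin_l_center','tin_xl_center','pad_1','scale_center','crock_center']:
    for m in env.masks_of(n,t)[:5]:
        ys,xs=np.nonzero(m['pixels']); print(n,t,round(m['confidence'],2),np.round(m['centre']),len(xs),xs.min(),xs.max(),ys.min(),ys.max())
E
```

```text
pics
{'time': 0.0, 'q': [-77.012, 14.085, 89.326, -0.0, 76.702, -9.974], 'qvel': [-0.196, 0.062, -0.059, -0.037, 0.057, -0.007], 'joint_efforts': [-0.002, -42.95, -32.613, -0.0, 0.005, 0.0], 'ee_pos': [0.253, -0.598, 0.244], 'ee_rot': [[0.921, 0.39, -0.0], [0.39, -0.921, 0.002], [0.0, -0.002, -1.0]], 'ft_force': [-0.251, 0.104, -0.379], 'moment': [0.014, 0.007, -0.025], 'gripper_force': 0.0, 'width': 0.085}
top [0.38500236 0.01242747 1.19301617] [ 0.19083036 -0.01178089 -0.98155233] 412.13586064971594
side [0.04287825 0.56180226 0.7822807 ] [ 0.5301931  -0.52718052 -0.66406022] 413.0489541688195
wrist [ 0.31911119 -0.57074575  0.3719748 ] [-0.25711819 -0.10673661 -0.96046735] 313.53302993163345
top tin_s_center 0.72 [300. 271.] 187 292 306 268 282
top tin_s_center 0.52 [161. 207.] 2574 133 184 179 238
top tin_m_center 0.87 [191. 267.] 322 179 200 262 279
top tin_m_center 0.54 [161. 207.] 2680 133 185 179 238
top tin_l_center 0.82 [361. 275.] 450 347 374 267 287
top tin_xl_center 0.71 [233. 269.] 525 221 247 261 286
top pad_1 0.93 [329. 205.] 465 317 341 192 215
top pad_1 0.83 [253. 2
[... 215 characters left out ...]
266 199 222
top crock_center 0.91 [393. 174.] 1762 367 424 147 200
side tin_s_center 0.72 [348. 240.] 366 341 357 227 251
side tin_s_center 0.45 [300. 268.] 1433 287 315 238 295
side tin_m_center 0.71 [258. 306.] 827 245 269 286 325
side tin_l_center 0.86 [390. 199.] 680 377 403 180 221
side tin_xl_center 0.87 [303. 267.] 1490 287 316 238 295
side pad_1 0.87 [311. 190.] 287 300 323 183 198
side pad_1 0.61 [288. 205.] 358 277 301 200 217
side pad_1 0.6 [233. 254.] 502 220 248 243 264
side pad_1 0.55 [262. 232.] 433 249 275 222 241
side scale_center 0.6 [173. 297.] 3626 128 217 260 333
side scale_center 0.41 [350. 239.] 428 340 358 226 252
side crock_center 0.97 [327. 140.] 1737 315 349 96 170
```

View pics/top0.png

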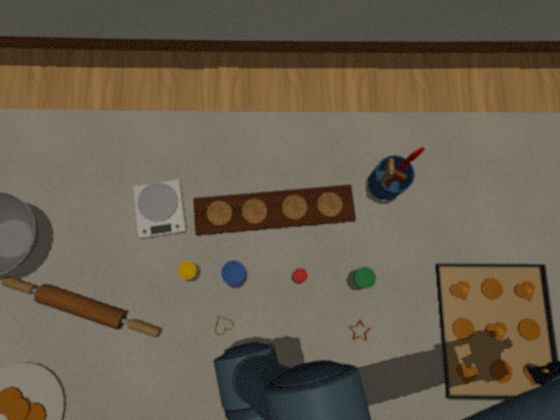

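View pics/side0.png

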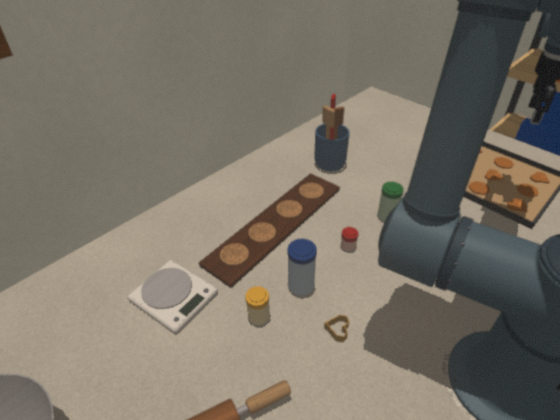

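```bash
cat > meas.py <<'E'
from h import *
from scipy.optimize import least_squares
tins={'tin_s_center':(.042,.055),'tin_m_center':(.050,.080),'tin_l_center':(.057,.105),'tin_xl_center':(.064,.130)}
a=np.linspace(0,2*np.pi,60)
def hull(C,x,y,D,H,z0):
    P=np.concatenate([np.c_[x+D/2*np.cos(a),y+D/2*np.sin(a),np.full(60,z)] for z in (z0,z0+H)])
    return cv2.convexHull(proj(C,P).astype(np.float32)).reshape(-1,2)
def cen(h):
    M=cv2.moments(h.reshape(-1,1,2)); return np.array([M['m10'],M['m01']])/M['m00']
def fit(C,m,D,H,z0):
    # match bounding box and centroid of the mask to the projected cylinder
    n,l,st,ce=cv2.connectedComponentsWithStats(m['pixels'].astype(np.uint8)); i=1+np.argmax(st[1:,4])
    ys,xs=np.nonzero(l==i); b=np.array([xs.min(),xs.max(),ys.min(),ys.max()]); c=ce[i]
    def f(p):
        h=hull(C,*p,D,H,z0); mn,mx=h.min(0),h.max(0)
        return np.r_[np.array([mn[0],mx[0],mn[1],mx[1]])-b-np.array([-.5,.5,-.5,.5]), 2*(cen(h)-c)]
    p0=unproj(C,[c],z0+H/2)[0,:2]; r=least_squares(f,p0,loss='soft_l1')
    return r.x,np.round(f(r.x),1)
E
python3 - <<'E'
from meas import *
C={n:cam(n) for n in('top','side')}
for n in C:
  env.grab_frame(n)
  for t,(D,H) in tins.items():
    for m in env.masks_of(n,t)[:1]:
      p,r=fit(C[n],m,D,H,0); print(n,t,np.round(p,4),r)
  for m in env.masks_of(n,'pad_1')[:4]:
      p,r=fit(C[n],m,.072,.003,.015); print(n,'pad',np.round(p,4),r)
  for t,D,H in(('scale_center',.15,.023),('crock_center',.106,.12)):
    m=env.masks_of(n,t)[0]; print(t,unproj(C[n],[m['centre']],H/2))
E
```

```text
top tin_s_center [ 0.4422 -0.0777] [-0.9  0.6 -0.6  0.5  0.  -0. ]
top tin_m_center [0.4546 0.2291] [-0.5  0.1 -0.5  0.5  0.  -0. ]
top tin_l_center [ 0.4354 -0.2409] [-0.5  0.8 -0.9  0.8 -0.2  0.1]
top tin_xl_center [0.446  0.1022] [ 0.4 -0.1  0.5  0.  -0.1 -0. ]
top pad [ 0.6507 -0.1666] [ 0.1 -0.2 -0.   0.2  0.  -0. ]
top pad [ 0.6413 -0.0646] [ 0.3  0.  -0.1  0.2 -0.  -0.1]
top pad [0.6293 0.0517] [ 0.4  0.1 -0.2  0.2 -0.   0.1]
top pad [0.4494 0.1078] [ 0.5 -0.9  1.4  0.1  0.2 -0.3]
scale_center [[0.63531638 0.32438161 0.0115    ]]
crock_center [[ 0.72654757 -0.34661347  0.06      ]]
side tin_s_center [ 0.4421 -0.0751] [-0.7 -0.  -0.9  1.1  0.  -0.2]
side tin_m_center [0.4553 0.2309] [ 0.7  0.  -1.4  1.  -0.3 -0.1]
side tin_l_center [ 0.4442 -0.253 ] [-0.6 -0.4 -2.7 -1.9  0.1  0.4]
side tin_xl_center [0.4466 0.1012] [ 0.3  0.  -0.7  0.6  0.1 -0.3]
side pad [0.6321 0.0506] [-0.4 -0.   0.   0.   0.1 -0.1]
side pad [0.6258 0.1533] [-0.1 -0.2  0.1  0.3  0.   0. ]
side pad [ 0.6436 -0.0653] [-0.4  0.3  0.  -0.2  0.   0.2]
side pad [ 0.6516 -0.1686] [ 0.4 -0.1 -0.3 -0.1 -0.1  0.2]
scale_center [[0.62907304 0.32935921 0.0115    ]]
crock_center [[ 0.74753839 -0.37227424  0.06      ]]
```

Top view: the scale is at (159,211), on the left and so near pad 4. The crock is at (393,174), near pad 1. The tins stand at yellow (188,270), blue (233,273), red (300,275) and green (364,277). The side view agrees, with the arm only just clipping the green tin. So s goes to pad 4, m to pad 3, l to pad 2 and xl to pad 1. I'll turn the closing axis to world x first, then go over the red tin.

Request:
{"fn": "carry_out", "kwargs": {
  "motion": [0,0,-0.1463,0,0,0,1,0,0,-0.1463,0,0,0,1,0,0,-0.1463,0,0,0,1,0,0,-0.1463,0,0,0,1,0,0,-0.1463,0,0,0,1,0,0,-0.1463,0,0,0,1,0,0,-0.1463,0,0,0,1,0,0,-0.1463,0,0,0,1,0,0,0,4.35,1.58,0,1,0,0,0,4.35,1.58,0,1,0,0,0,4.35,1.58,0,1,0,0,0,4.35,1.58,0,1],
  "newtons": 30
}}

```text
time: 2.85
ee_pos: [0.317, -0.4228, 0.2453]
ee_rot: [[0.0, 1.0, 0.0], [1.0, -0.0, -0.0], [-0.0, 0.0, -1.0]]
ft_force: [0.9, 0.2, 0.3]
width: 0.0855
gripper_force: 0.0
```

Request:
{"fn": "carry_out", "kwargs": {
  "motion": [0,0,0,4.35,1.58,0,1,0,0,0,4.35,1.58,0,1,0,0,0,4.35,1.58,0,1,0,0,0,4.35,1.58,0,1,0,0,0,4.35,1.58,0,1,0,0,0,4.35,1.58,0,1,0,0,0,4.35,1.58,0,1,0,0,0,4.35,0.5,0,1,0,0,0,0,0,0,1,0,0,0,0,0,0,1]
}}

```text
time: 3.85
ee_pos: [0.4323, -0.0758, 0.2455]
ee_rot: [[-0.003, 1.0, 0.0], [1.0, 0.003, -0.001], [-0.001, 0.0, -1.0]]
ft_force: [0.1, -0.8, -0.1]
width: 0.0853
gripper_force: 0.0
```

```bash
cat >> meas.py <<'E'
def see(names,base=0,cams=('top','side','wrist')):
  s=env.sense(); print('ee',np.round(s['ee_pos'],4),np.round(s['ee_rot'],3).tolist(),round(s['time'],2))
  for n in cams:
    C=cam(n); cv2.imwrite(f'pics/last_{n}.png',env.grab_frame(n))
    for t in names:
      if t=='pad':
        for m in env.masks_of(n,'pad_1')[:4]:
          p,r=fit(C,m,.072,.003,.015); print(n,'pad',round(m['confidence'],2),np.round(p,4),r)
      else:
        for m in env.masks_of(n,f'tin_{t}_center')[:1]:
          p,r=fit(C,m,*tins[f'tin_{t}_center'],base); print(n,t,round(m['confidence'],2),np.round(p,4),r)
E
python3 -c "
from meas import *
see(['s','l','pad'])"
```

```text
ee [ 0.4323 -0.0758  0.2455] [[-0.003, 1.0, 0.0], [1.0, 0.003, -0.001], [-0.001, 0.0, -1.0]] 3.85
top l 0.6 [ 0.4349 -0.2538] [-6.   5.7 -0.7  1.  -0.2 -0.1]
top pad 0.85 [0.6229 0.1541] [-0.  -0.1 -0.2  0.2  0.1  0. ]
top pad 0.83 [0.6294 0.0525] [ 0.1 -0.1 -0.2  0.1 -0.   0. ]
top pad 0.82 [ 0.6509 -0.1667] [ 0.1 -0.1 -0.1  0.1  0.   0.1]
top pad 0.77 [ 0.641  -0.0634] [ 0.9 -0.4  0.1 -0.7  0.   0.1]
side s 0.64 [ 0.4425 -0.0762] [-0.5  0.1 -1.2  0.8 -0.1  0. ]
side l 0.66 [ 0.4349 -0.2429] [-0.9  0.6 -0.6  0.5  0.  -0.4]
side pad 0.88 [0.6251 0.1526] [ 0.3  0.2  0.1  0.3  0.  -0. ]
side pad 0.75 [0.632  0.0522] [-0.8  0.5 -0.7  0.4  0.  -0. ]
side pad 0.63 [ 0.6427 -0.0641] [-0.5  0.2  0.3 -0.8  0.   0.4]
side pad 0.57 [ 0.6504 -0.1687] [ 0.8  0.3 -0.1  0.  -0.2  0.1]
wrist s 0.88 [ 0.4435 -0.0759] [-0.1  0.4 -1.4  1.3 -0.1 -0. ]
wrist l 0.78 [ 0.4348 -0.2304] [-1.8  0.9 -8.4  7.9 -0.3 -0.3]
wrist pad 0.8 [ 0.6504 -0.168 ] [-0.4  0.1 -0.1  0.3  0.2  0. ]
wrist pad 0.75 [0.6298 0.051 ] [-0.6  0.9 -0.4 -0.3  0.5  0.6]
wrist pad 0.55 [ 0.6421 -0.0649] [-0.1  0.2 -0.9  0.8  0.1  0.1]
```

Request:
{"fn": "carry_out", "kwargs": {
  "motion": [0,0,0,0,1.05,4,1,0,0,0,0,0,4.5,1,0,0,0,0,0,4.5,1,0,0,0,0,0,4,1,0,0,0,0,0,2.9,1,0,0,0,0,0,1.4,1,0,0,0,0,0,0,1,0,0,0,0,0,0,0,0,0,0,0,0,0,0,0,0,0,0,0,0,0,0,0,0,0,0,0,0,0,0,0,0,0,0,0],
  "newtons": 30
}}

```text
time: 5.65
ee_pos: [0.4437, -0.0769, 0.0337]
ee_rot: [[-0.0, 1.0, 0.002], [1.0, 0.0, -0.001], [-0.001, 0.002, -1.0]]
ft_force: [-0.3, 0.4, 6.9]
width: 0.0411
gripper_force: 30.1
```

Request:
{"fn": "carry_out", "kwargs": {
  "motion": [0,0,0,0,0,0,0,0,0,0,0,0,0,0,0,0,0,0,0,-1,0,0,0,0,0,0,-2,0]
}}

```text
time: 6.05
ee_pos: [0.4414, -0.0758, 0.0619]
ee_rot: [[-0.0, 1.0, -0.003], [1.0, 0.0, 0.001], [0.001, -0.003, -1.0]]
ft_force: [0.1, -1.3, -0.2]
width: 0.0413
gripper_force: 30.6
```

Request:
{"fn": "carry_out", "kwargs": {
  "motion": [0,0,0,0,0,-3,0,0,0,0,0.5,0.5,-3,0,0,0,0,2.5,2,0,0,0,0,0,3,2.4,0,0,0,0,0,3,2.4,0,0,0,0,0,3,2.4,0,0,0,0,0,3,2.4,0,0,0,0,0,3,2.4,0,0,0,0,0,2.6,2.2,0,0,0,0,0,1.6,1.0,0,0,0,0,0,0.7,0.5,0,0,0,0,0,0,0,0,0]
}}

```text
time: 7.25
ee_pos: [0.6246, 0.1532, 0.1225]
ee_rot: [[-0.002, 1.0, 0.0], [1.0, 0.002, -0.0], [-0.0, 0.0, -1.0]]
ft_force: [-0.9, -0.4, -0.5]
width: 0.0409
gripper_force: 30.8
```

Request:
{"fn": "carry_out", "kwargs": {
  "motion": [0,0,0,0,0,2.5,0,0,0,0,0,0,1.5,0,0,0,0,0,0,0,0]
}}

```text
time: 7.55
ee_pos: [0.6218, 0.1516, 0.0791]
ee_rot: [[0.001, 1.0, -0.007], [1.0, -0.001, -0.001], [-0.001, -0.007, -1.0]]
ft_force: [-0.9, 0.1, -1.2]
width: 0.0412
gripper_force: 30.8
```

```bash
python3 -c "
from meas import *
see(['s','pad'],.018+.032)
see(['xl','m','l'],0,['top','side'])"
```

```text
ee [0.6218 0.1516 0.0791] [[0.001, 1.0, -0.007], [1.0, -0.001, -0.001], [-0.001, -0.007, -1.0]] 7.55
top pad 0.94 [ 0.6408 -0.0649] [-0.6  0.1  0.1  0.4 -0.  -0.2]
top pad 0.85 [ 0.6503 -0.1673] [ 0.3  0.1  0.1  0.3 -0.1 -0.2]
top pad 0.76 [0.629  0.0534] [ 0.8 -0.4 -0.1  0.3 -0.1  0.1]
side s 0.57 [0.6267 0.1608] [-2.8 -0.9 -0.2  2.4 -0.1 -0.3]
side pad 0.84 [0.6203 0.1568] [ 0.1  0.2 -1.1  2.3 -0.1 -0.1]
side pad 0.59 [ 0.644  -0.0671] [-1.1  0.6 -0.4  0.4  0.   0. ]
side pad 0.58 [0.6314 0.0505] [-0.1  0.2  0.1  0.1 -0.1 -0.1]
side pad 0.51 [ 0.6531 -0.1698] [ 0.3 -0.2  0.3 -0.6  0.1  0.1]
wrist s 0.84 [0.6255 0.155 ] [-3.7  4.  -4.9  3.6 -0.   0. ]
wrist pad 0.81 [0.6311 0.059 ] [  0.1   3.4 -22.2  28.2  -0.8  -0.1]
wrist pad 0.7 [0.6235 0.1655] [ -1.   -0.1 -19.2   3.8   0.3  -0.1]
ee [0.625  0.1527 0.083 ] [[-0.0, 1.0, 0.001], [1.0, 0.0, 0.0], [0.0, 0.001, -1.0]] 8.0
top xl 0.72 [ 0.4339 -0.2382] [-2.7  2.7 -2.4  1.6  0.   0.1]
top l 0.89 [ 0.4348 -0.2412] [ 0.6 -0.1  0.3  0.  -0.   0. ]
side xl 0.92 [0.4454 0.1031] [ 0.1 -0.1 -0.   0.4 -0.2 -0.2]
side m 0.77 [0.4561 0.2303] [ 0.7  0.  -0.7  0.6  0.   0. ]
side l 0.94 [ 0.4344 -0.2427] [ 0.1  0.7 -0.5  0.6  0.1 -0.2]
```

Request:
{"fn": "carry_out", "kwargs": {
  "motion": [0,0,0,0,0,1.5,0,0,0,0,0,0,1,0,0,0,0,0,0,0.5,0,0,0,0,0,0,0.1,0,0,0,0,0,0,0,0,0,0,0,0,0,0,0]
}}

```text
time: 9.0
ee_pos: [0.6242, 0.1527, 0.0516]
ee_rot: [[-0.001, 1.0, -0.002], [1.0, 0.001, -0.0], [-0.0, -0.002, -1.0]]
ft_force: [-4.6, -0.8, 6.8]
width: 0.0413
gripper_force: 31.6
```

Request:
{"fn": "carry_out", "kwargs": {
  "motion": [0,0,0,0,0,0,0.7,0,0,0,0,0,0,1,0,0,0,0,0,0,1,0,0,0,0,0,0,1,0,0,0,0,0,0,1,0,0,0,0,0,-2,1,0,0,0,0,0,-4,1,0,0,0,0,0,-4,1,0,0,0,0.7,-2.8,-4,1,0,0,0,1.75,-4,-1,1,0,0,0,1.75,-4,0,1,0,0,0,1.75,-4,0,1]
}}

```text
time: 10.2
ee_pos: [0.4754, 0.2125, 0.202]
ee_rot: [[0.0, 1.0, 0.002], [1.0, -0.0, 0.0], [0.0, 0.002, -1.0]]
ft_force: [-0.8, -0.2, 0.1]
width: 0.0857
gripper_force: 0.0
```

Request:
{"fn": "carry_out", "kwargs": {
  "motion": [0,0,0,1.75,-2.15,0,1,0,0,0,0,0,0,1,0,0,0,0,0,0,1]
}}

```text
time: 10.5
ee_pos: [0.4551, 0.2298, 0.2016]
ee_rot: [[-0.001, 1.0, 0.001], [1.0, 0.001, -0.0], [-0.0, 0.001, -1.0]]
ft_force: [0.3, -0.2, 0.4]
width: 0.0852
gripper_force: 0.0
```

```bash
python3 -c "
from meas import *
see(['s'],.018)
see(['m'],0)"
```

```text
ee [0.4551 0.2298 0.2016] [[-0.001, 1.0, 0.001], [1.0, 0.001, -0.0], [-0.0, 0.001, -1.0]] 10.5
top s 0.6 [ 0.4358 -0.2449] [ 4.7 -4.6  3.6 -3.2  0.  -0. ]
side s 0.54 [0.6175 0.1603] [-0.6 -1.2  0.1  3.2  0.6 -0.9]
ee [0.4557 0.2291 0.2012] [[0.001, 1.0, -0.0], [1.0, -0.001, -0.0], [-0.0, -0.0, -1.0]] 10.8
top m 0.55 [0.4547 0.2197] [-5.   3.4 -0.6  0.4 -0.2 -0.3]
side m 0.93 [0.4566 0.2298] [-0.3  1.  -1.   1.3 -0.2 -0.5]
wrist m 0.7 [0.4556 0.23  ] [-0.8  0.9 -1.1  1.   0.3  0. ]
```

Request:
{"fn": "carry_out", "kwargs": {
  "motion": [0,0,0,0.05,0.05,4,1,0,0,0,0,0,4.5,1,0,0,0,0,0,4,1,0,0,0,0,0,1.8,1,0,0,0,0,0,0.8,1,0,0,0,0,0,0,1,0,0,0,0,0,0,0,0,0,0,0,0,0,0,0,0,0,0,0,0,0,0,0,0,0,0,0,0,0,0,0,0,0,0,0,0,0,0,0,0,0,0],
  "newtons": 30
}}

```text
time: 12.3
ee_pos: [0.4567, 0.2304, 0.0519]
ee_rot: [[-0.0, 1.0, 0.002], [1.0, 0.0, 0.001], [0.001, 0.002, -1.0]]
ft_force: [-1.2, 0.3, 7.2]
width: 0.0493
gripper_force: 31.2
```

Request:
{"fn": "carry_out", "kwargs": {
  "motion": [0,0,0,0,0,-1,0,0,0,0,0,0,-3,0,0,0,0,0,0,-4,0,0,0,0,0,0,-4,0,0,0,0,0,0,0,0]
}}

```text
time: 12.8
ee_pos: [0.4593, 0.2311, 0.1772]
ee_rot: [[-0.001, 1.0, 0.012], [1.0, 0.001, 0.003], [0.003, 0.012, -1.0]]
ft_force: [1.3, 1.1, -2.0]
width: 0.0492
gripper_force: 32.1
```

```bash
python3 -c "
from meas import *
see(['s','pad'],.018)"
```

```text
ee [0.4593 0.2311 0.1772] [[-0.001, 1.0, 0.012], [1.0, 0.001, 0.003], [0.003, 0.012, -1.0]] 12.8
top s 0.48 [0.6236 0.1541] [-0.4 -0.3 -0.7  0.7  0.   0. ]
top pad 0.94 [ 0.6507 -0.1672] [ 0.3  0.  -0.   0.2 -0.   0. ]
top pad 0.88 [ 0.6418 -0.0637] [ 0.  -0.3 -0.2  0.1  0.   0.1]
top pad 0.66 [0.6292 0.0527] [ 0.  -0.2 -0.2  0.2  0.  -0. ]
top pad 0.47 [0.6143 0.1486] [ 1.8  1.8  1.6  3.2 -1.  -0.6]
side s 0.75 [0.6211 0.1657] [-3.3  2.2 -0.5  4.6  0.1 -0.3]
side pad 0.76 [ 0.6381 -0.0624] [ 0.2  1.  -0.7  1.3 -0.1 -0.1]
side pad 0.64 [0.626  0.1737] [-6.6  2.6 -0.7  4.9  0.  -0.2]
side pad 0.57 [0.612  0.0343] [-10.6  10.7  -3.5   4.6  -0.    0.5]
wrist s 0.82 [0.6225 0.1535] [-1.8  1.4 -0.9  3.6 -0.7  2.8]
wrist pad 0.65 [0.6178 0.1595] [-5.3 -4.2 -5.4 -1.6  2.2  6.7]
```

Request:
{"fn": "carry_out", "kwargs": {
  "motion": [0,0,0,-0.8,0.8,0,0,0,0,0,-1.8,1.8,0,0,0,0,0,-2.5,2.4,0,0,0,0,0,-2.5,2.5,0,0,0,0,0,-2.5,2.5,0,0,0,0,0,-2.5,2.5,0,0,0,0,0,-2.5,2.4,0,0,0,0,0,-1.7,1.5,0,0,0,0,0,-0.7,0.7,0,0,0,0,0,-0.3,0.3,0,0,0,0,0,0,0,0,0,0,0,0,0,0,0,0]
}}

```text
time: 14.45
ee_pos: [0.629, 0.053, 0.17]
ee_rot: [[-0.001, 1.0, -0.001], [1.0, 0.001, 0.0], [0.0, -0.001, -1.0]]
ft_force: [0.1, 0.3, -2.2]
width: 0.0494
gripper_force: 32.1
```

Request:
{"fn": "carry_out", "kwargs": {
  "motion": [0,0,0,-0.05,0.05,2,0,0,0,0,0,0,3,0,0,0,0,0,0,2.5,0,0,0,0,0,0,1.5,0,0,0,0,0,0,0.7,0,0,0,0,0,0,0.4,0,0,0,0,0,0,0.1,0,0,0,0,0,0,0,0,0,0,0,0,0,0,0]
}}

```text
time: 15.35
ee_pos: [0.6312, 0.0518, 0.07]
ee_rot: [[-0.0, 1.0, 0.002], [1.0, 0.0, 0.0], [0.0, 0.002, -1.0]]
ft_force: [-1.4, 0.1, 4.2]
width: 0.0493
gripper_force: 32.5
```

Request:
{"fn": "carry_out", "kwargs": {
  "motion": [0,0,0,0,0,0,0.7,0,0,0,0,0,0,1,0,0,0,0,0,0,1,0,0,0,0,0,0,1,0,0,0,0,0,0,1,0,0,0,0,0,-2,1,0,0,0,0,0,-4,1,0,0,0,0,0,-4.5,1,0,0,0,-1.5,-1,-4,1,0,0,0,-4,-2.66,0,1,0,0,0,-4,-2.66,0,1,0,0,0,-4,-2.66,0,1]
}}

```text
time: 16.55
ee_pos: [0.5395, -0.0844, 0.2138]
ee_rot: [[-0.001, 1.0, 0.001], [1.0, 0.001, -0.001], [-0.001, 0.001, -1.0]]
ft_force: [0.8, -1.0, 0.1]
width: 0.0854
gripper_force: 0.0
```

Request:
{"fn": "carry_out", "kwargs": {
  "motion": [0,0,0,-4,-2.66,0,1,0,0,0,-4,-2.66,0,1,0,0,0,-4,-2.66,0,1,0,0,0,-3.9,-2.6,0,1,0,0,0,0,0,0,1,0,0,0,0,0,0,1]
}}

```text
time: 17.15
ee_pos: [0.4342, -0.2432, 0.2133]
ee_rot: [[0.002, 1.0, 0.0], [1.0, -0.002, 0.0], [0.0, 0.0, -1.0]]
ft_force: [0.4, 1.0, -0.5]
width: 0.0855
gripper_force: 0.0
```

```bash
python3 -c "
from meas import *
see(['s','m'],.018,['top','side'])
see(['l'],0)
see(['xl','pad'],0,['top','side'])"
```

```text
ee [ 0.4342 -0.2432  0.2133] [[0.002, 1.0, 0.0], [1.0, -0.002, 0.0], [0.0, 0.0, -1.0]] 17.15
top s 0.79 [0.624  0.1532] [-0.1 -0.  -0.9  0.6  0.1  0.1]
top m 0.64 [0.6295 0.0515] [-0.3  0.4 -0.2  0.2 -0.1  0.1]
side s 0.69 [0.6249 0.1527] [-0.1  0.1 -1.   0.9  0.  -0. ]
side m 0.75 [0.6318 0.0512] [-0.3  0.7 -0.7  0.3 -0.   0.4]
ee [ 0.4352 -0.2415  0.2132] [[-0.002, 1.0, -0.0], [1.0, 0.002, 0.0], [0.0, -0.0, -1.0]] 17.45
top l 0.62 [ 0.4415 -0.2223] [-7.1  3.6 -3.3  0.6  0.   0. ]
side l 0.65 [ 0.436  -0.2456] [-0.7  0.8 -1.2 -0.2  0.1 -0.9]
wrist l 0.84 [ 0.4355 -0.2422] [-1.4  1.1 -1.1  0.7  0.   0. ]
ee [ 0.4348 -0.2422  0.2133] [[-0.001, 1.0, -0.0], [1.0, 0.001, 0.0], [0.0, -0.0, -1.0]] 17.75
top xl 0.6 [0.4458 0.1009] [-0.1  0.3  0.6  0.1 -0.1 -0.1]
top pad 0.96 [ 0.6506 -0.1668] [ 0.2 -0.1 -0.   0.2  0.  -0. ]
top pad 0.69 [0.6127 0.0527] [-0.1 -0.2 -2.7  5.8  0.   0. ]
top pad 0.63 [ 0.6413 -0.0648] [ 0.4  0.1 -0.1  0.2 -0.   0. ]
top pad 0.6 [0.6175 0.1517] [ 0.8  0.8  1.6  2.1 -0.1 -1.4]
side xl 0.74 [ 0.7405 -0.3649] [ 6.7 -6.9 22.5 -9.4 -0.5 -0.8]
side pad 0.77 [ 0.6502 -0.1689] [-0.1  0.4 -0.2  0.  -0.  -0.1]
side pad 0.67 [0.6184 0.159 ] [-0.   0.1  0.7  3.2 -0.5 -0.5]
side pad 0.66 [0.6237 0.0572] [-0.1  0.4  0.7  3.  -0.  -0.9]
side pad 0.64 [ 0.643  -0.0647] [-0.4  0.3  0.2  0.   0.1  0.2]
```

Request:
{"fn": "carry_out", "kwargs": {
  "motion": [0,0,0,0,0,4,1,0,0,0,0,0,4.5,1,0,0,0,0,0,3.5,1,0,0,0,0,0,1.6,1,0,0,0,0,0,0.7,1,0,0,0,0,0,0,1,0,0,0,0,0,0,0,0,0,0,0,0,0,0,0,0,0,0,0,0,0,0,0,0,0,0,0,0,0,0,0,0,0,0,0,0,0,0,0,0,0,0],
  "newtons": 35
}}

```text
time: 19.25
ee_pos: [0.4355, -0.2433, 0.0719]
ee_rot: [[-0.0, 1.0, 0.002], [1.0, 0.0, -0.002], [-0.002, 0.002, -1.0]]
ft_force: [-1.9, 0.6, 6.2]
width: 0.0561
gripper_force: 36.9
```

Request:
{"fn": "carry_out", "kwargs": {
  "motion": [0,0,0,0,0,-1,0,0,0,0,0,0,-3,0,0,0,0,0,0,-4,0,0,0,0,0,0,-2,0,0,0,0,0.8,1,0,0,0,0,0,1.5,2,0,0,0,0,0,2,2.3,0,0,0,0,0,2,2.3,0,0,0,0,0,2,2.3,0,0,0,0,0,2,2.3,0,0,0,0,0,2,2.3,0,0,0,0,0,2,2.3,0,0]
}}

```text
time: 20.45
ee_pos: [0.6025, -0.0971, 0.1679]
ee_rot: [[-0.001, 1.0, -0.003], [1.0, 0.001, 0.002], [0.002, -0.003, -1.0]]
ft_force: [-0.4, -1.0, -3.1]
width: 0.0563
gripper_force: 38.6
```

Request:
{"fn": "carry_out", "kwargs": {
  "motion": [0,0,0,1.7,2,0,0,0,0,0,1.2,1.3,0,0,0,0,0,0.5,0.6,0,0,0,0,0,0,0,0,0,0,0,0,0,0,0,0]
}}

```text
time: 20.95
ee_pos: [0.6408, -0.0653, 0.1692]
ee_rot: [[-0.0, 1.0, -0.002], [1.0, 0.0, 0.0], [0.0, -0.002, -1.0]]
ft_force: [0.1, -0.4, -2.8]
width: 0.0562
gripper_force: 38.6
```

Request:
{"fn": "carry_out", "kwargs": {
  "motion": [0,0,0,0.05,0.1,2,0,0,0,0,0,0,2.5,0,0,0,0,0,0,1.8,0,0,0,0,0,0,1,0,0,0,0,0,0,0.5,0,0,0,0,0,0,0.3,0,0,0,0,0,0,0.1,0,0,0,0,0,0,0,0,0,0,0,0,0,0,0]
}}

```text
time: 21.85
ee_pos: [0.6434, -0.0652, 0.0899]
ee_rot: [[-0.0, 1.0, 0.002], [1.0, 0.0, -0.001], [-0.001, 0.002, -1.0]]
ft_force: [-3.8, -0.1, 6.7]
width: 0.0563
gripper_force: 39.0
```

Request:
{"fn": "carry_out", "kwargs": {
  "motion": [0,0,0,0,0,0,0.7,0,0,0,0,0,0,1,0,0,0,0,0,0,1,0,0,0,0,0,0,1,0,0,0,0,0,0,1,0,0,0,0,0,-2,1,0,0,0,0,0,-4,1,0,0,0,0,0,-4.5,1,0,0,0,0,0,-4,1,0,0,0,2.8,-3.3,0,1,0,0,0,2.8,-3.3,0,1,0,0,0,2.8,-3.3,0,1]
}}

```text
time: 23.05
ee_pos: [0.5425, 0.0198, 0.2336]
ee_rot: [[0.0, 1.0, 0.001], [1.0, -0.0, 0.0], [0.0, 0.001, -1.0]]
ft_force: [-0.1, -0.1, 0.8]
width: 0.085
gripper_force: 0.0
```

Request:
{"fn": "carry_out", "kwargs": {
  "motion": [0,0,0,2.8,-3.3,0,1,0,0,0,2.8,-3.3,0,1,0,0,0,2.6,-3.2,0,1,0,0,0,0,0,0,1,0,0,0,0,0,0,1]
}}

```text
time: 23.55
ee_pos: [0.4454, 0.1015, 0.2336]
ee_rot: [[-0.002, 1.0, 0.001], [1.0, 0.002, -0.0], [-0.0, 0.001, -1.0]]
ft_force: [0.3, -0.7, 0.2]
width: 0.0855
gripper_force: 0.0
```

```bash
python3 -c "
from meas import *
see(['l'],.018,['top','side'])
see(['xl'],0)"
```

```text
ee [0.4454 0.1015 0.2336] [[-0.002, 1.0, 0.001], [1.0, 0.002, -0.0], [-0.0, 0.001, -1.0]] 23.55
top l 0.61 [ 0.6434 -0.0651] [-0.9  1.  -0.5  0.8 -0.  -0.1]
side l 0.88 [ 0.6145 -0.0403] [ 0.7  2.9 -2.4  9.7  0.  -1.1]
ee [0.4464 0.1004 0.2334] [[0.001, 1.0, 0.0], [1.0, -0.001, -0.0], [-0.0, 0.0, -1.0]] 23.75
side xl 0.69 [0.4455 0.102 ] [ 0.5  0.2 -0.3  1.1  0.2  0.4]
wrist xl 0.72 [0.446  0.1026] [-0.4  0.9 -1.3  0.8 -0.4  0. ]
```

Everything lines up. I'll descend on xl to TCP z = 0.09.

Request:
{"fn": "carry_out", "kwargs": {
  "motion": [0,0,0,0.05,0,4,1,0,0,0,0,0,4.5,1,0,0,0,0,0,3.5,1,0,0,0,0,0,1.6,1,0,0,0,0,0,0.7,1,0,0,0,0,0,0,1,0,0,0,0,0,0,0,0,0,0,0,0,0,0,0,0,0,0,0,0,0,0,0,0,0,0,0,0,0,0,0,0,0,0,0,0,0,0,0,0,0,0],
  "newtons": 40
}}

```text
time: 25.25
ee_pos: [0.4465, 0.1016, 0.0919]
ee_rot: [[-0.001, 1.0, 0.002], [1.0, 0.001, -0.0], [-0.0, 0.002, -1.0]]
ft_force: [-4.1, -0.1, 6.0]
width: 0.0631
gripper_force: 43.2
```

Request:
{"fn": "carry_out", "kwargs": {
  "motion": [0,0,0,0,0,-1,0,0,0,0,0,0,-3,0,0,0,0,0,0,-3.5,0,0,0,0,-0.9,0,-3,0,0,0,0,-2,0.5,-2,0,0,0,0,-3,1,0,0,0,0,0,-3.5,1,0,0,0,0,0,-3.5,1,0,0,0,0,0,-3.5,1,0,0,0,0,0,-3.5,1,0,0,0,0,0,-3.5,1.5,0,0,0,0,0,-2,2,0,0]
}}

```text
time: 26.45
ee_pos: [0.5352, -0.1547, 0.2152]
ee_rot: [[0.002, 1.0, -0.001], [1.0, -0.002, -0.0], [-0.0, -0.001, -1.0]]
ft_force: [0.3, -0.3, -4.4]
width: 0.0632
gripper_force: 46.2
```

Request:
{"fn": "carry_out", "kwargs": {
  "motion": [0,0,0,-1,2.5,0,0,0,0,0,-0.5,2.8,0,0,0,0,0,0,2.5,0,0,0,0,0,0,2,0,0,0,0,0,0,1.1,0,0,0,0,0,0,0.5,0,0,0,0,0,0,0,0,0,0,0,0,0,0,0,0]
}}

```text
time: 27.25
ee_pos: [0.6489, -0.1672, 0.2151]
ee_rot: [[-0.0, 1.0, -0.001], [1.0, 0.0, 0.0], [0.0, -0.001, -1.0]]
ft_force: [-0.9, -0.4, -5.0]
width: 0.0632
gripper_force: 46.4
```

Request:
{"fn": "carry_out", "kwargs": {
  "motion": [0,0,0,-0.05,0.15,2,0,0,0,0,0,0,3,0,0,0,0,0,0,2.5,0,0,0,0,0,0,1.5,0,0,0,0,0,0,0.8,0,0,0,0,0,0,0.6,0,0,0,0,0,0,0.3,0,0,0,0,0,0,0,0,0,0,0,0,0,0,0]
}}

```text
time: 28.15
ee_pos: [0.6521, -0.1683, 0.11]
ee_rot: [[-0.0, 1.0, 0.003], [1.0, 0.0, -0.001], [-0.001, 0.003, -1.0]]
ft_force: [-1.0, 0.5, 0.2]
width: 0.0631
gripper_force: 46.5
```

Request:
{"fn": "carry_out", "kwargs": {
  "motion": [0,0,0,0,0,0,0.7,0,0,0,0,0,0,1,0,0,0,0,0,0,1,0,0,0,0,0,0,1,0,0,0,0,0,0,1,0,0,0,0,0,-2,1,0,0,0,0,0,-4,1,0,0,0,0,0,-4.5,1,0,0,0,0,0,-4,1,0,0,0,0,-4,0,1,0,0,0,0,-4.5,0,1,0,0,0,0,-4.5,0,1]
}}

```text
time: 29.35
ee_pos: [0.5199, -0.1678, 0.2535]
ee_rot: [[-0.001, 1.0, 0.001], [1.0, 0.001, -0.0], [-0.0, 0.001, -1.0]]
ft_force: [0.2, -0.6, 1.1]
width: 0.0853
gripper_force: 0.0
```

Request:
{"fn": "carry_out", "kwargs": {
  "motion": [0,0,0,-4,-4,0,1,0,0,0,-4,-4,0,1,0,0,0,-4,0,0,1,0,0,0,-4,0,0,1,0,0,0,-4,0,0,1,0,0,0,0,0,0,1,0,0,0,0,0,0,1]
}}

```text
time: 30.05
ee_pos: [0.4502, -0.3591, 0.253]
ee_rot: [[0.001, 1.0, -0.0], [1.0, -0.001, 0.001], [0.001, -0.0, -1.0]]
ft_force: [-0.6, 0.5, -1.0]
width: 0.0854
gripper_force: 0.0
```

```bash
python3 -c "
from meas import *
see(['s','m','l','xl'],.018,['top','side'])"
```

```text
ee [ 0.4502 -0.3591  0.253 ] [[0.001, 1.0, -0.0], [1.0, -0.001, 0.001], [0.001, -0.0, -1.0]] 30.05
top s 0.53 [0.6243 0.1537] [-0.3 -0.2  0.   0.5 -0.  -0.2]
top m 0.89 [0.6301 0.0512] [-0.2  0.5 -0.4 -0.  -0.1  0.2]
top xl 0.69 [ 0.6498 -0.1678] [-0.   0.5 -0.5  1.  -0.1  0.5]
side m 0.81 [0.6322 0.0508] [-0.3  0.7 -0.8  0.2  0.1  0.1]
side l 0.94 [ 0.6451 -0.0651] [ 0.  -0.3 -1.3  0.9 -0.1 -0.5]
side xl 0.89 [ 0.6539 -0.1699] [ 0.5 -0.4  0.3 -0.4 -0.   0. ]
```

View pics/last_side.png

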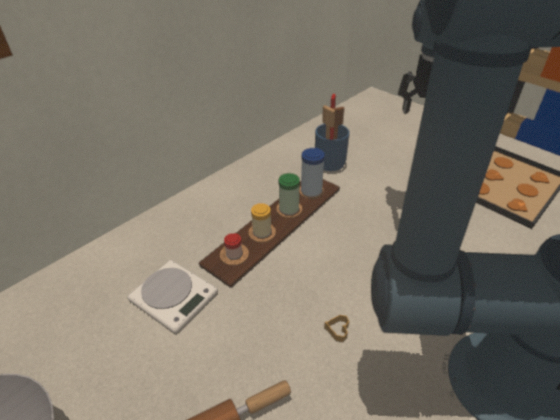

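View pics/last_top.png

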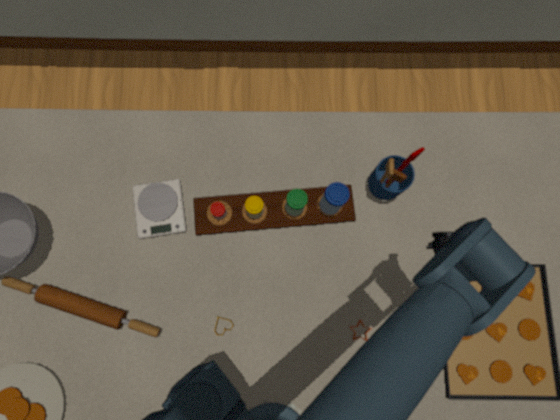

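Both pictures show the four tins upright and centred on their pads. Red is by the scale at (219,211), then yellow (254,206) and green (296,201), with blue by the crock at (333,197). The scale and crock haven't moved.

```bash
python3 -c "
from cell import env
print(env.hand_in())"
```

```text
the job is handed in; nothing more can be done
None
```

I put the four tins upright on their cork pads, smallest by the scale up to largest by the crock, and handed the job in at about 30 s. In the last camera fixes each tin was within about 4 mm of its pad centre, and the scale and crock had not visibly moved; hand-in returned no verdict.

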